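# Lift the blue glaze bucket off its tipping cradle

## Robot

A 6-joint arm with a two-finger parallel gripper is mounted at the origin on the work surface. World frame = base frame: x ahead of the robot, y to its left, z up, the work surface at z = 0. Lengths are in m, angles in rad, forces in N, time in s.
With the tool pointing down it reaches from about 0.3 to 0.95 m from the base axis. Payload 3.1 kg.
Tool frame: the origin (TCP) lies midway between the tips of the shut fingers; the grasp point (between the pads) lies 19 mm behind it; z points along the fingers, y is the line along which they close (so a half turn about z gives the same grasp; the last joint's range is limited). The gripper opens to 85 mm and grips with 20 to 120 N. Pads are 22 mm wide; open, the fingers measure 114 mm over their backs; the gripper's body (76 mm by 85 mm) begins 54 mm behind the grasp point. The pads swing forward as they close: fully open they stand 13 mm farther back than shut.
Start: joints at [1.049, 0.308, 1.634, -0, 1.2, -0.07], TCP at [0.273, 0.562, 0.196] pointing down, gripper open.
Joint ranges: [-3.06, 3.06], [-0.79, 1.96], [0.05, 2.63], [-1.19, 4.34], [0.05, 2.64], [-2.94, 2.94]. Speed limits (rad/s): [2.79, 2.79, 3.14, 3.14, 3.14, 3.14].

## Interface

Orientations are given as a unit quaternion [x, y, z, w].
In Python, from bench import env, get_image, calibration gives the robot as it stands. Calls block until the motion is done:
- env.move_pose(position, orientation): joint-space move of the TCP to a pose.
- env.movel(position, frame=None, v=0.15, contact_N=None): straight line of the TCP; frame=None keeps the orientation; v is the mean speed in m/s. With contact_N (N) it stops when the force on the tool has changed by that much, and returns True; else False.
- env.goto_joints(angles): joint-space move.
- env.release() and env.gripper_close(squeeze=None): open the fingers fully, or close them until they stop; squeeze is the grip in N (None keeps the last).
- env.sleep(seconds).
- env.inverse_kinematics(position, orientation): joint angles nearest the present ones, or None.
- env.sense(): the state.
- get_image(name): name is "scene" or "side" or "wrist"; returns the picture (420x560x3 uint8, red, green, blue); there is no depth.
- calibration(name): a dict with "intrinsics" (3x3 intrinsics, pixels), "extrinsics" (4x4, takes a point from camera to world coordinates). Camera axes: x right, y down, z forward; pixel columns grow to the right and rows downward; lengths in m; the calibration is good to about 2 mm. A picture is of the moment at which its call begins: read the wrist's pose just before it. calibration takes no time and is no camera call; for the wrist camera it gives the pose at the moment of the call.
A pose or a line that the arm cannot do raises env.Unreachable and nothing moves.
- env.close_job(): hands the job in; it is judged then, once.
The state is a dict: "clock": time; "qpos": joint angles; "joint_vel": joint speeds; "effort": joint torques, N m; "tcp_pos": TCP position; "tool_rot": TCP orientation; "wrist_force": force on the tool from outside, world axes, zero at the start; "torque": the same for the moment, N m; "grip_width": finger opening in m; "finger_force": force on a finger pad.
Only numpy, scipy, OpenCV 4.12 (cv2) and the standard library are available. Lean on these libraries where they do the work, as an engineer would, in place of code of your own. Each camera call takes 0.05 s, during which the arm holds its last target. There are 200 camera calls.

## Task

Take the blue glaze bucket by its wooden handle, lift it straight up out of its tipping cradle without letting it swing or catch, and keep it upright while you carry it over to the round terracotta bat. Set it down gently, standing upright about the middle of the bat, and let go; leave the white bucket hanging in its own cradle.

Things in the scene. Friction and masses are not known exactly. Their poses are not given: they have to be found in the camera images.
- blue_bucket_grip (a point): Blue open pail, 0.3 to 0.5 kg, 90 mm high, 72 mm wide at foot, 90 at rim, on a rigid stirrup handle: flat wooden bar 12 mm thick (x), 85 long (y), 20 high. Point: centre of the bar, 160 mm above the table as it hangs; underside 130 mm, rim 40 mm, pins 60 mm below it. Pins along y rest loose in the cradle, so it swings about y; pinching the bar across its 12 mm with flat fingers steadies it.
- white_bucket_grip (a point): White glaze bucket, the same in shape and size as the blue one, hanging in an identical cradle; it stays there. This point is the centre of its wooden handle bar, 160 mm above the table; axes as for the blue one.
- blue_cradle: Grey steel cradle of the blue bucket, fixed: base plate 130 x 170 x 12 mm, two posts 10 mm thick at y = +-59 mm with V notches open upwards, tops 116 mm above the table, 55 mm wide. The 10 mm pins (20 mm end discs, 146 mm overall) rest in them 100 mm above the table, with 5 mm play along y, and are free once lifted 25 mm. Origin: centre of underside, on the table; y along the pins, z up.
- bat: Round terracotta bat (slab), fixed flat on the table: 150 mm diameter, 20 mm thick. Origin: centre of its underside, on the table, so its top is 20 mm above the origin. A bucket standing on it has its handle centre 150 mm above the table.
There are look-alikes about, which are no part of the job. Leave any green, turquoise or yellow look-alike of the part that bears blue_bucket_grip alone.

How it is judged:
By the outcome, as a careful person would: the job done as asked, in the order asked, and still so for the second after the job is handed in, with the robot touching nothing.
It also fails if it takes over 42 s, if anything falls off the work surface, if the arm or the gripper's body presses on something with over 40 N, if the wrist force passes 120 N, or if a joint passes its speed limit or range.

## Working session

There is one attempt and no reset: what is moved stays moved. The work goes in short steps, each a Python script; the robot and the scene stay as the last script left them, time stands still between calls to the robot, and variables do not carry over. Pictures are saved under pics/ and viewed, at most 10 in all, crops included, and the job is handed in when it is done.

```bash
mkdir -p pics; python3 - <<'E'
from bench import env,get_image,calibration
import cv2,numpy as np
for n in("scene","side"):
    cv2.imwrite(f"pics/{n}0.png",cv2.resize(get_image(n)[:,:,::-1],(800,600)))
    c=calibration(n);print(n,np.round(c["intrinsics"],1).tolist(),np.round(c["extrinsics"],3).tolist())
print(env.sense())
E
```

```text
scene [[480.5, 0.0, 283.0], [0.0, 480.5, 204.9], [0.0, 0.0, 1.0]] [[-0.712, 0.599, -0.367, 0.825], [0.703, 0.603, -0.378, 0.406], [-0.005, -0.527, -0.85, 1.089], [0.0, 0.0, 0.0, 1.0]]
side [[410.1, 0.0, 280.1], [0.0, 410.1, 207.2], [0.0, 0.0, 1.0]] [[0.849, -0.333, 0.409, -0.063], [-0.528, -0.554, 0.644, -0.752], [0.012, -0.763, -0.646, 0.814], [0.0, 0.0, 0.0, 1.0]]
{'clock': 0.1, 'qpos': array([ 1.04925418e+00,  3.08929182e-01,  1.63507239e+00, -8.91506412e-06,
        1.19968325e+00, -6.97191229e-02]), 'joint_vel': array([-1.19312211e-03, -3.11676543e-03, -2.09267426e-03,  2.94392526e-03,
       -5.73155626e-04,  8.34938324e-05]), 'effort': array([-6.33903419e-04, -4.16404366e+01, -2.77646577e+01, -8.00381986e-05,
        4.02305988e-03,  8.08143312e-07]), 'tcp_pos': array([0.27250676, 0.56155066, 0.19484872]), 'tool_rot': array([ 2.23993106e-01,  9.74590167e-01, -1.00191112e-03, -3.00796566e-04]), 'wrist_force': array([-0.44242944, -0.00151944,  1.12833845]), 'torque': array([-0.03563505, -0.05987988, -0.00748398]), 'finger_force': 0.0, 'grip_width': 0.08555481253670219}
```

View pics/scene0.png

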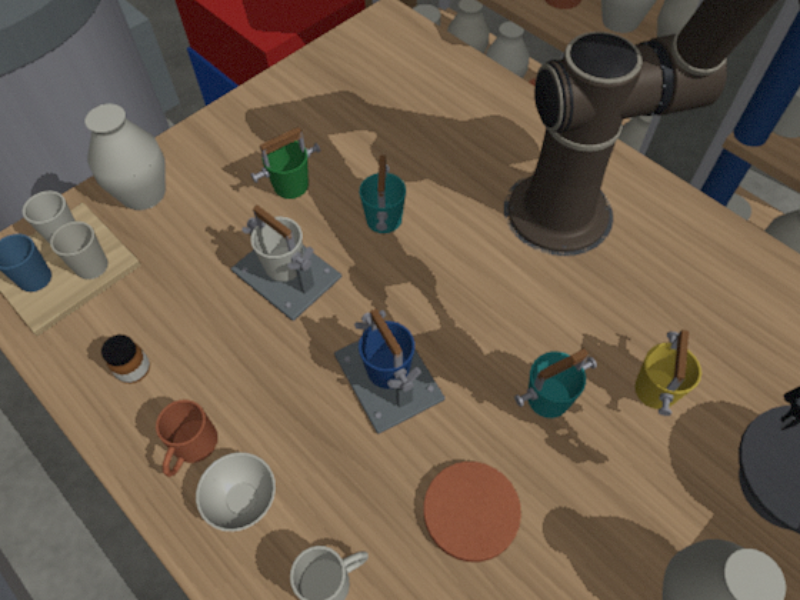

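View pics/side0.png

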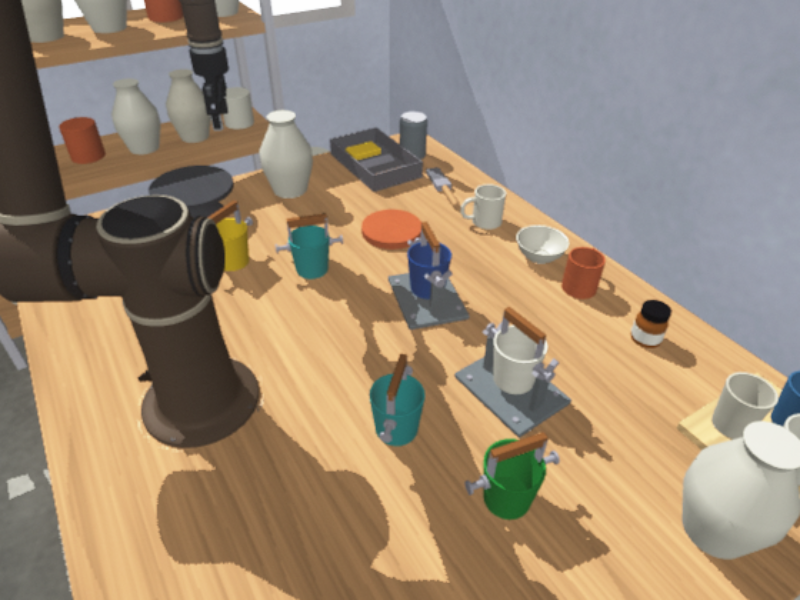

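```bash
cat >h.py <<'E'
from bench import env,get_image,calibration
import cv2,numpy as np
from scipy.spatial.transform import Rotation as R
def px(cal,u,v,z):
    K,T=cal["intrinsics"],cal["extrinsics"]
    d=T[:3,:3]@np.linalg.solve(K,[u,v,1.]);o=T[:3,3]
    return o+d*(z-o[2])/d[2]
def proj(cal,P):
    T=np.linalg.inv(cal["extrinsics"]);p=cal["intrinsics"]@(T[:3,:3]@np.asarray(P)+T[:3,3]);return p[:2]/p[2]
def down(yaw): # tool y axis at world angle yaw, z down
    y=np.array([np.cos(yaw),np.sin(yaw),0]);z=np.array([0,0,-1.]);x=np.cross(y,z)
    return R.from_matrix(np.c_[x,y,z]).as_quat()
E
python3 - <<'E'
from h import *
s=560/800
for n,bar,bat,seed in(("scene",[(374,312),(400,358)],(472,510),0),("side",[(425,225),(436,248)],(391,229),0)):
    c=calibration(n);a,b=[px(c,u*s,v*s,.17) for u,v in bar]
    print(n,a,b,(a+b)/2,np.arctan2(*(b-a)[1::-1]),"bat",px(c,bat[0]*s,bat[1]*s,.02))
c=calibration("scene")
P=[px(c,u*s,v*s,.012)for u,v in((335,352),(380,430),(443,396))];print(np.round(P,3),(P[0]+P[2])/2)
st=env.sense();w=calibration("wrist");Rt=R.from_quat(st["tool_rot"]).as_matrix()
print(Rt.T@(w["extrinsics"][:3,3]-st["tcp_pos"]),Rt.T@w["extrinsics"][:3,:3],w["intrinsics"])
E
```

```text
scene [ 0.48629015 -0.010232    0.17      ] [0.51313333 0.0746497  0.17      ] [0.49971174 0.03220885 0.17      ] 1.2645057643397792 bat [0.56503267 0.28284355 0.02      ]
side [0.50229941 0.05013843 0.17      ] [ 0.47661577 -0.02571154  0.17      ] [0.48945759 0.01221344 0.17      ] -1.897289235203845 bat [0.55338147 0.26448656 0.02      ]
[[ 0.532 -0.071  0.012]
 [ 0.575  0.088  0.012]
 [ 0.458  0.12   0.012]] [0.49504544 0.02435635 0.012     ]
[ 0.0814081   0.0006516  -0.17764869] [[ 1.05648903e-04 -9.48476645e-01 -3.16847034e-01]
 [ 9.99999970e-01  2.95422713e-05  2.45003857e-04]
 [-2.23020055e-04 -3.16847050e-01  9.48476619e-01]] [[361.75893128   0.         280.32352096]
 [  0.         361.75893128 208.60638338]
 [  0.           0.           1.        ]]
```

```bash
python3 - <<'E'
from h import *
for y in(1.28-np.pi/2,1.28+np.pi/2):
    for p in((.495,.024,.33),(.495,.024,.14),(.56,.275,.29),(.56,.275,.13)):
        q=env.inverse_kinematics(p,down(y));print(y,p,None if q is None else np.round(q,2))
q0=down(1.28+np.pi/2)
y=min((1.28-np.pi/2,1.28+np.pi/2),key=lambda y:abs(env.inverse_kinematics((.495,.024,.33),down(y))[5]))
p=env.sense()["tcp_pos"];env.movel([p[0],p[1],.33],v=.2)
env.move_pose((.495,.024,.33),down(y))
c=calibration("wrist");im=get_image("wrist")
cv2.imwrite("pics/w1.png",im[:,:,::-1]);np.save("w1.npy",c["extrinsics"])
print(y,env.sense()["clock"],env.sense()["tcp_pos"])
E
```

```text
-0.29079632679489653 (0.495, 0.024, 0.33) [-0.04 -0.05  1.76 -0.    1.42  0.25]
-0.29079632679489653 (0.495, 0.024, 0.14) [-0.04  0.12  1.98 -0.    1.04  0.25]
-0.29079632679489653 (0.56, 0.275, 0.29) [ 0.39  0.24  1.53 -0.    1.37  0.68]
-0.29079632679489653 (0.56, 0.275, 0.13) [ 0.39  0.37  1.69 -0.    1.08  0.68]
2.850796326794897 (0.495, 0.024, 0.33) [-0.04 -0.05  1.76 -0.    1.42 -2.89]
2.850796326794897 (0.495, 0.024, 0.14) [-0.04  0.12  1.98 -0.    1.04 -2.89]
2.850796326794897 (0.56, 0.275, 0.29) [ 0.39  0.24  1.53 -0.    1.37 -2.46]
2.850796326794897 (0.56, 0.275, 0.13) [ 0.39  0.37  1.69 -0.    1.08 -2.46]
-0.29079632679489653 3.0583 [0.49508387 0.02483482 0.32996825]
```

View pics/w1.png

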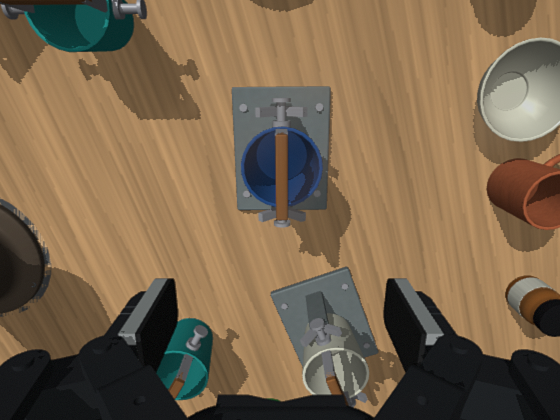

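The wrist picture shows the blue bucket's bar running vertically at column ~281, rows 132–218, on its grey plate (corners about (233,87), (330,87), (328,210), (237,210)). I'll refine this by segmentation and find the bat centre in the fixed views.

```bash
python3 - <<'E'
from h import *
im=cv2.imread("pics/w1.png")
c=dict(calibration("wrist"))
h=cv2.cvtColor(im,cv2.COLOR_BGR2HSV)
roi=im[145:200,272:292].astype(int);m=(roi[:,:,2]>roi[:,:,0]+25)
xs=[272+np.where(r)[0].mean() for r in m];w=[r.sum() for r in m]
f=np.polyfit(np.arange(145,200),xs,1);print(f,np.mean(w))
col=im[110:235,279:283].astype(int).mean(1);r=np.where(col[:,2]>col[:,0]+25)[0]+110;print(r.min(),r.max())
for z in(.16,.17):
    a,b=[px(c,np.polyval(f,v),v,z) for v in(r.min(),r.max())];print(z,a,b,(a+b)/2,np.linalg.norm(a-b),np.arctan2(*(a-b)[1::-1]))
P=[px(c,u,v,.012) for u,v in((233,87),(330,87),(328,210),(237,210))];print(np.round(P,3),np.mean(P,0),np.linalg.norm(P[0]-P[3]),np.linalg.norm(P[0]-P[1]))
for n,(u,v) in(("scene",(330,357)),("side",(274,160))):
    g=get_image(n);hh=cv2.cvtColor(g,cv2.COLOR_RGB2HSV);
    k=((hh[:,:,0]<14)&(hh[:,:,1]>140)&(hh[:,:,2]>60)).astype(np.uint8)
    nn,lab,st,ce=cv2.connectedComponentsWithStats(k);l=lab[v,u];cc=calibration(n)
    ct=max(cv2.findContours((lab==l).astype(np.uint8),0,1)[0],key=cv2.contourArea)
    # top-face rim: fit circle of radius 75mm at z=.02 to mask via far-side world points
    W=np.array([px(cc,*p[0],.02)[:2] for p in ct]);(x,y),rad=cv2.minEnclosingCircle(W.astype(np.float32))
    print(n,st[l],x,y,rad,W.min(0),W.max(0))
E
```

```text
[1.85050274e-16 2.81500000e+02] 12.0
133 234
0.16 [0.5081864  0.06429291 0.16      ] [ 0.47882922 -0.03472169  0.16      ] [0.49350781 0.01478561 0.16      ] 0.10327504419481871 1.2825597062922829
0.17 [0.50849516 0.06542056 0.17      ] [ 0.47998241 -0.03074601  0.17      ] [0.49423878 0.01733728 0.17      ] 0.10030446679835493 1.2825597062922824
[[ 0.46   0.122  0.012]
 [ 0.581  0.086  0.012]
 [ 0.537 -0.077  0.012]
 [ 0.411 -0.039  0.012]] [0.49707248 0.02300604 0.012     ] 0.16865515934377387 0.12597608118309522
scene [ 297  323   67   70 2334] 0.5651137828826904 0.2809194326400757 0.07488895952701569 [0.49113933 0.2084712 ] [0.63933289 0.35473046]
side [ 253  146   54   29 1018] 0.5761933922767639 0.24916481971740723 0.10644079744815826 [0.47806676 0.14643749] [0.64077637 0.35247034]
```

```bash
python3 - <<'E'
from h import *
q=down(1.2826-np.pi/2);p=np.array([.4965,.0242])
env.movel([*p,.141],frame=q,v=.12) 
s=env.sense();print(s["tcp_pos"],s["wrist_force"],s["clock"])
env.gripper_close(squeeze=50);env.sleep(.3)
s=env.sense();print(s["tcp_pos"],s["wrist_force"],s["torque"],s["grip_width"],s["finger_force"],s["clock"])
cv2.imwrite("pics/w2.png",get_image("wrist")[:,:,::-1])
E
```

```text
[0.49725093 0.02418466 0.14180064] [-0.16577645 -0.37421344 -0.09348109] 4.8833
[0.49647826 0.02419182 0.14097745] [ 0.28790755  0.65642072 -0.48171387] [ 0.01623954 -0.07880413  0.04329452] 0.00023523923146773093 0.0 5.95
```

View pics/w2.png

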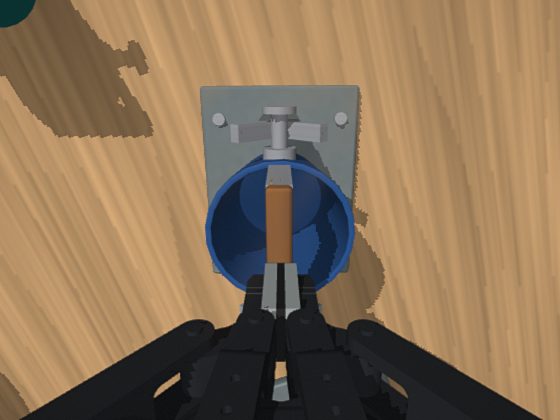

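The fingers shut on nothing (width 0): the visible bar occupies column ~279, rows 185–265, with the pad tips at row ~265. I'll compare that with the predicted projections.

```bash
python3 - <<'E'
from h import *
c=calibration("wrist");d=np.array([np.cos(1.2826),np.sin(1.2826),0]);b=np.array([.4965,.0242,0])
for t,z in((.0425,.17),(.0425,.15),(0,.17),(-.0425,.17),(0,.141),(.011,.141),(.011,.16),(.045,.12),(-.045,.12),(.0865,.012),(.085,.0)):
    print(t,z,proj(c,b+d*t+[0,0,z]).round(0))
print("plate top row 86: t=",(px(c,280,86,.012)-b)@d,"rim top 155:",(px(c,280,155,.12)-b)@d, "bar end185:",[(z,((px(c,280,185,z)-b)@d).round(4)) for z in(.15,.16,.17)])
E
```

```text
0.0425 0.17 [280. 186.]
0.0425 0.15 [280. 176.]
0 0.17 [280. 275.]
-0.0425 0.17 [280. 351.]
0 0.141 [280. 249.]
0.011 0.141 [280. 230.]
0.011 0.16 [280. 245.]
0.045 0.12 [280. 159.]
-0.045 0.12 [280. 300.]
0.0865 0.012 [280.  82.]
0.085 0.0 [280.  84.]
plate top row 86: t= 0.08349970828204582 rim top 155: 0.047009778002138174 bar end185: [(0.15, np.float64(0.0378)), (0.16, np.float64(0.0405)), (0.17, np.float64(0.0431))]
```

```bash
python3 - <<'E'
from h import *
for n,P in(("side",(.4965,.0242,.15)),):
    c=calibration(n);u,v=proj(c,P).astype(int);print(u,v)
    g=get_image(n)[max(v-75,0):v+75,max(u-100,0):u+100,::-1]
    cv2.imwrite("pics/s2.png",cv2.resize(g,None,fx=4,fy=4,interpolation=2))
E
```

```text
300 168
```

View pics/s2.png

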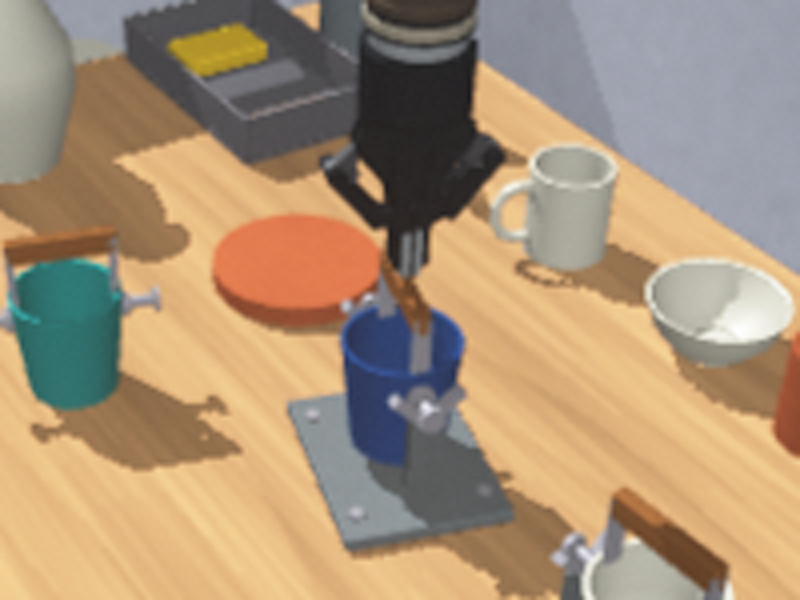

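The picture shows the shut finger tips ending just above the bar, roughly 35 mm higher than the TCP I commanded. The bar itself projects where expected, so the true finger reach is shorter than stated. I'll measure it with a light touch on the bar top (z = 0.17).

```bash
python3 - <<'E'
from h import *
p=env.sense()["tcp_pos"]
r=env.movel([.4965,.0242,.115],v=.03,contact_N=3)
s=env.sense();print(r,s["tcp_pos"],s["wrist_force"],s["clock"])
env.movel([.4965,.0242,s["tcp_pos"][2]+.004],v=.05)
cv2.imwrite("pics/w3.png",get_image("wrist")[150:330,180:380,::-1].repeat(3,0).repeat(3,1))
print(env.sense()["wrist_force"])
E
```

```text
True [0.49710491 0.02413635 0.13458   ] [-0.50723727 -0.00741245  4.39283208] 6.4667
[0.53194834 0.70271803 0.28132193]
```

View pics/w3.png

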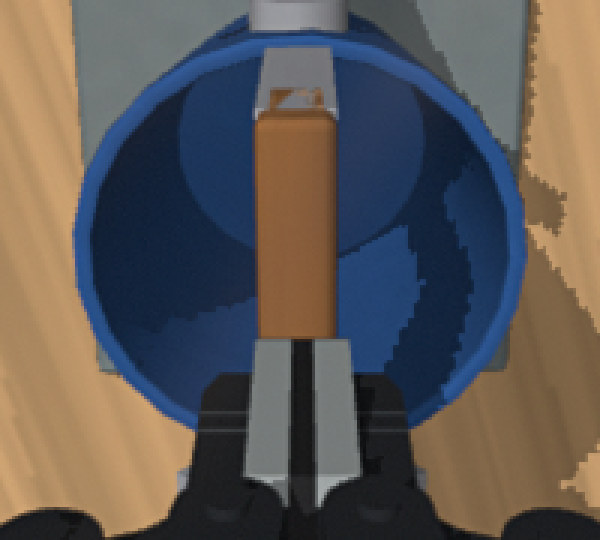

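The tips touch the bar at TCP z = 0.1346, so they sit 35 mm behind the nominal TCP. In the crop, the bar (col ~297) is about 1 mm left of the pads' midline (col ~302). I'll raise, open, correct and regrasp lower.

```bash
python3 - <<'E'
from h import *
p=[.4957,.0244]
env.movel([*p,.16],v=.12);env.release()
env.movel([*p,.106],v=.08)
s=env.sense();print(s["tcp_pos"],s["wrist_force"],s["grip_width"])
env.gripper_close(squeeze=50);env.sleep(.2)
s=env.sense();print(s["tcp_pos"],s["wrist_force"],s["torque"],s["grip_width"],s["finger_force"],s["clock"])
if s["grip_width"]>.006:
    env.movel([*p,.146],v=.06)
    s=env.sense();print(s["tcp_pos"],s["wrist_force"],s["torque"],s["grip_width"],s["finger_force"],s["clock"])
n="side";c=calibration(n);u,v=proj(c,(.4965,.0242,.15)).astype(int)
cv2.imwrite("pics/s3.png",cv2.resize(get_image(n)[v-75:v+75,u-100:u+100,::-1],None,fx=4,fy=4,interpolation=2))
E
```

```text
[0.4961144  0.02437075 0.10624258] [0.39111352 0.26392724 0.62669991] 0.08546249955471372
[0.49599167 0.02434773 0.10630788] [-0.12312417  0.06620153  2.8459008 ] [0.01248474 0.0580153  0.19827339] 0.011003406225494363 50.17599284648895 9.5667
[0.49536829 0.02441652 0.14584394] [-0.14126592  0.89379849 -2.80674335] [-0.03391253  0.02234564 -0.02790622] 0.011102218487531982 49.28968548774719 10.3833
```

View pics/s3.png

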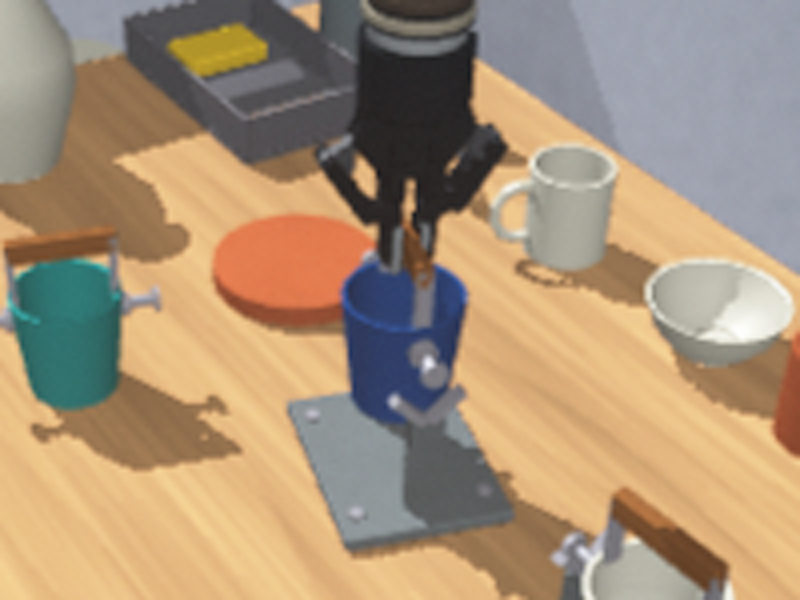

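The bucket is held upright with its pin (crop ~(430,365)) clear above the notch (~(425,405)). Next I lift, carry and lower until contact.

```bash
python3 - <<'E'
from h import *
def rep():
    s=env.sense();print(s["tcp_pos"].round(4),s["wrist_force"].round(2),s["torque"].round(2),round(s["grip_width"],4),round(s["clock"],2));return s
b=[.565,.281]
env.movel([.4957,.0244,.24],v=.1);rep()
env.movel([*b,.24],v=.13);env.sleep(.2);rep()
env.movel([*b,.108],v=.1);env.sleep(.2);rep()
print(env.movel([*b,.090],v=.02,contact_N=2.5));rep()
n="side";c=calibration(n);u,v=proj(c,(*b,.1)).astype(int)
cv2.imwrite("pics/s4.png",cv2.resize(get_image(n)[v-75:v+75,u-100:u+100,::-1],None,fx=4,fy=4,interpolation=2))
E
```

```text
[0.4949 0.0244 0.239 ] [-0.25  0.46 -4.13] [-0.01  0.03 -0.01] 0.0113 11.53
[0.565  0.2807 0.2401] [ 0.37  0.57 -3.16] [ 0.02 -0.    0.01] 0.0113 13.92
[0.5654 0.2812 0.1087] [-0.14  0.07 -3.42] [ 0.01  0.02 -0.01] 0.0111 15.58
True
[0.5651 0.281  0.0965] [ 0.53 -0.06  4.24] [ 0.04 -0.12  0.02] 0.0113 16.19
```

View pics/s4.png

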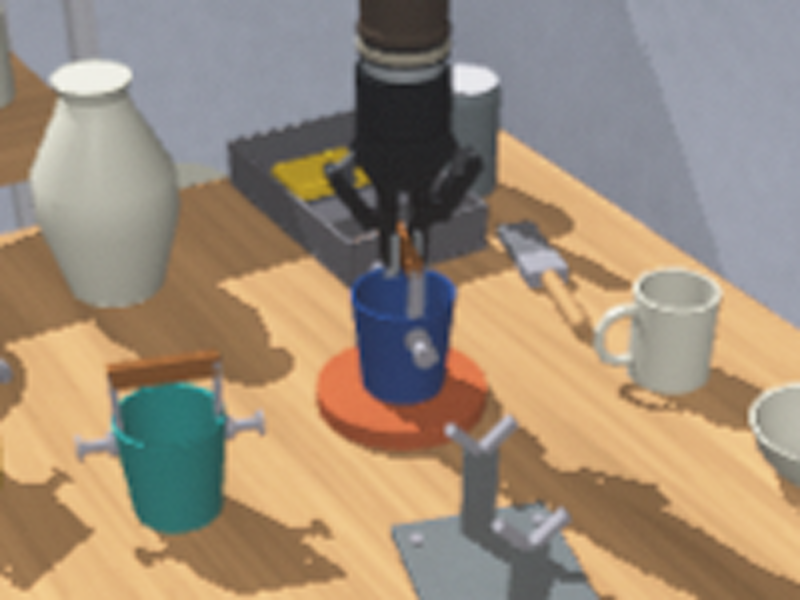

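The bucket stands upright mid-bat: its foot is at ~(405,390) and the bat centre at ~(402,390). It touched down at TCP z = 0.0965, as expected. I'll release, retreat straight up and check.

```bash
python3 - <<'E'
from h import *
b=[.565,.281]
env.release();env.sleep(.2)
env.movel([*b,.25],v=.1);env.sleep(.5)
s=env.sense();print(s["tcp_pos"],s["wrist_force"],s["grip_width"],s["clock"])
cv2.imwrite("pics/sc5.png",get_image("scene")[150:,150:500,::-1].repeat(2,0).repeat(2,1))
E
```

```text
[0.56498982 0.28100966 0.24997817] [ 0.07446779 -0.11399741 -0.49427735] 0.08547563421312879 19.3583
```

View pics/sc5.png

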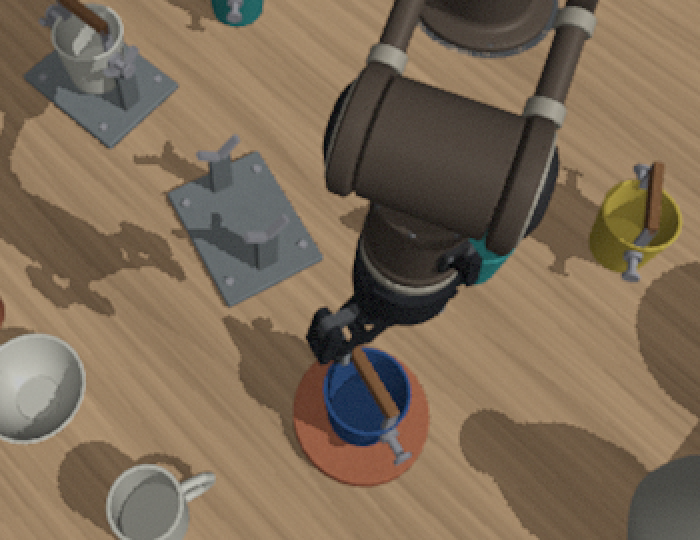

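The bucket (centre ~(367,398)) stands upright and free on the bat (~(361,417), with the offset explained by bucket height). The white bucket is still in its cradle.

```bash
python3 -c "
from bench import env
print(env.close_job())"
```

```text
the job is handed in; nothing more can be done
None
```

The blue bucket stands upright about the middle of the terracotta bat, released, with the white bucket still in its cradle; the job is handed in at about 19 s (first grasp closed on air and lightly touched the bar, second held).

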